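# Turn a tiffin clamp strap over in the twisted drain chute and lay it on the tiffin

## Robot

A 6-joint arm with a two-finger parallel gripper is mounted at the origin on the work surface. World frame = base frame: x ahead of the robot, y to its left, z up, the work surface at z = 0. Lengths are in m, angles in degrees, forces in N, time in s.
With the tool pointing down it reaches from about 0.3 to 0.85 m from the base axis. Payload 4.2 kg.
Tool frame: the origin (TCP) lies on the centre line of the jaws, within the pads' length; the fingertips stand 14 mm ahead of it and the grasp point (between the pads) lies 5 mm behind it (ctrl.nose_length is the z of the fingertips in the tool frame, in m); z points along the fingers, y is the direction in which the jaws open and shut (so a half turn about z gives the same grasp; the last joint's range is limited). The gripper opens to 91 mm and grips with 3 to 60 N. Pads are 32 mm wide; open, the fingers measure 118 mm over their backs; the gripper's body (76 mm by 178 mm) begins 60 mm behind the grasp point.
Start: joints at [-65.546, 18.312, 89.639, -0, 72.044, -1.146], TCP at [0.248, -0.519, 0.228] pointing down, gripper open.
Joint ranges: [-177.97, 177.97], [-48.28, 115.42], [12.27, 149.76], [-77.06, 257.06], [2.81, 150.46], [-146.56, 146.56]. Speed limits (degrees/s): [147.25, 147.25, 180, 180, 180, 180].

## Interface

Orientations are given as [roll, pitch, yaw] about the fixed x, y, z axes, in that order (R = Rz(yaw) Ry(pitch) Rx(roll)).
In Python, from plant import ctrl gives the robot as it stands.
- The arm moves only by the shell command python3 -m handwheel 'ROWS'. ROWS is JSON, a list of rows, each a list of 7 numbers: the turn, a rotation vector about the tool's x, y, z in rad, then the shift along the tool's x, y, z in m, then the opening, from -1 (shut) to 1 (fully open). A call has exactly 8 rows; each row shifts and turns the commanded pose from where the row before left it, along the tool's axes as they then stand; what a row does not reach is not made up. A row lasts 1/12 s, in which the tool goes at most 41.7 mm and 7.16 degrees, less where a joint would pass 70% of its speed; a pose out of reach is approached as far as the arm can. A call is refused whole if a number of a shift passes 0.0417 or a number of a turn 0.125, either way. A call with a gripper value outside its range is refused whole. The fingers move at their own pace and stop on an object; the grip force is fixed at half the most. Time passes only in rows, so rows that do not move let the fingers close, or fill a call up. It gives the time, the measured TCP pose, the force and the opening at its end, in the units of the state.
- ctrl.sense(): the state, without advancing time (a new reading comes with each control period).
- ctrl.camera(name): name is "side" or "top"; returns (picture, depth): 480x640x3 uint8, red, green, blue; 480x640 float32, m along the optical axis (not along the pixel's ray), 0 where there is no reading.
- ctrl.calibration(name): a dict with "camera_matrix" (3x3 intrinsics, pixels), "distortion" ([k1, k2, p1, p2, k3] as OpenCV has them; the pictures are not rectified), "T" (4x4, takes a point from camera to world coordinates). Camera axes: x right, y down, z forward; pixel columns grow to the right and rows downward; lengths in m; the calibration is good to about 2 mm. A picture is of the moment at which its call begins. calibration takes no time and is no camera call.
- ctrl.hand_in(): hands the job in, once; it reports no verdict.
Trained networks look in the newest picture that a camera, given by its name, has taken for a name from the list of things; names that differ only in an ending like _2 or _b are one class to them, and where a whole thing is asked for, a point or a joint stands for the part that bears it (a point fixed in the world has none). Each returns a list of dicts, best first, with "score" (0 to 1); they miss things now and then, are a little off and sometimes report something else, mostly with a low value. They report only what shows in the picture. A call takes as long as a camera call. They do not tell look-alikes from the thing itself.
- ctrl.trace(camera, query): "region" (480x640 bool, what is visible of it) and "box" ([centre column, centre row, width, height] in pixels, round what is visible of it).
The state is a dict: "t": time; "joints": joint angles; "joint_vel": joint speeds; "joint_torque": joint torques, N m; "position": TCP position; "tcp_rot": TCP orientation; "ft_force": force on the tool from outside, world axes, zero at the start; "moment": the same for the moment, N m; "grip_width": finger opening in m.
Only numpy, scipy, OpenCV 4.12 (cv2) and the standard library are available. Lean on these libraries where they do the work, as an engineer would, in place of code of your own. Each camera call takes 0.05 s, during which the arm holds its last target. There are 200 camera calls.

## Task

The steel clamp strap stands on its long edge: take it and let it fall through the twisted wire drain chute, from the mouth at the top, so that it comes out turned half over and lies in the chute's tray with its two feet down. Then pick it up from the tray, taking it across its width, and set it down gently, feet down, centred on the lid of the round tiffin box, with one foot on the lid either side of the raised round middle. Leave the tiffin and the other kitchen things where they are.

Things in the scene. Friction and masses are not known exactly. Their poses are not given: they have to be found in the camera images.
- strap_mid (a point): Loose bare steel clamp strap: plate 90 x 44 x 8 mm (length y, width z, thickness x), ends rounded, about 0.18 kg. This is the plate's centre. Each end has a foot on the -x face, 6 mm high, 11 mm long, as wide as the plate; plain plate, 42 mm wide, for 68 mm between. It starts on its long edge on the counter, z up, this point at 22 mm. Lying feet down: x up, this point 10 mm above the support.
- chute_mouth (a point): Centre of the top wire rim of the fixed steel-wire chute, 315 mm up. z up; tray towards -x; slot along y. Rim 117 (y) x 59 mm (x), slot 20 mm lower 97 x 31 mm. Feed the strap level on its long edge with its axes as these (so the feet look to the tray); centre within 3 mm, square and upright within 0.05 rad, let go with its lower edge at the rim to 5 mm below, opening the fingers only 15 mm a side.
- chute_twist (a point): Point on the upright axis of the twisted slot, half-way down, 200 mm up; axes as the mouth's. From 290 to 112 mm up the slot makes a half turn about the vertical: the face that looks to the tray at the mouth looks away from it below, falls back on to the slide and lies underneath in the tray. The fall takes about 1 s.
- chute_tray (a point): On the floor (7 mm up) of the chute's polished tray, which falls 5 degrees to -x, 150 mm from the twist's axis towards -x; axes as the mouth's. Inside 106 mm wide (y), side walls 26 mm high, slide rising from 65 mm away at +x, at -x, 34 mm away, two end stops (20 mm high) with a 50 mm gap that has a sill, 8 mm above the counter. The strap rests with its length about along y, mostly against the stops.
- tiffin_lid (a point): Loose closed round steel tiffin box, 134 mm across, 0.9 kg: this point is the centre of the flat top of its lid, 64 mm above the counter, z up. A raised round middle, 60 mm across, stands 4 mm above this point and fits between the strap's feet. With the strap set on the lid feet down, its centre is 10 mm above this point.
- jar: Bystander: orange plastic jar, 80 mm across, 115 mm high; origin under its centre.
- can: Bystander: aluminium can, 66 mm across, 95 mm high; origin under its centre.
- cup: Bystander: open steel cup, 72 mm across, 85 mm high; origin under its centre.
- bowl: Bystander: open steel bowl, 110 mm across, 45 mm high; origin under its centre.
- saltbox: Bystander: square wooden salt box, 80 mm by 80 mm, 60 mm high; origin under its centre.
- spoon: Bystander: wooden spoon lying flat, 200 mm long along its x; origin under its middle.
Not all that is in view belongs to the job. Several things look just like the part that bears strap_mid: the one meant starts nearest to the robot's base. What is shaped like the part that bears tiffin_lid but orange is not meant.

How it is judged:
By the outcome, as a careful person would: the job done as asked, in the order asked, and still so for the second after the job is handed in, with the robot touching nothing.
It also fails if it takes over 72 s, if anything falls off the work surface, if the arm or the gripper's body presses on something with over 40 N, if the wrist force passes 120 N, or if a joint passes its speed limit or range.

## Working session

There is one attempt and no reset: what is moved stays moved. The work goes in short steps, Python scripts to look and compute and a shell command to move; the robot and the scene stay as the last step left them, time stands still between calls to the robot, and variables do not carry over. Pictures are saved under pics/ and viewed, about 8 in all and at most 12, crops included, and the job is handed in when it is done.

```bash
ls; mkdir -p pics; cat > h.py <<'E'
import numpy as np, cv2, json
from scipy.spatial.transform import Rotation as Ro
from plant import ctrl
def cloud(cam,depth):
    c=ctrl.calibration(cam);K=np.array(c["camera_matrix"]);D=np.array(c["distortion"]);T=np.array(c["T"])
    v,u=np.mgrid[0:480,0:640]
    p=cv2.undistortPoints(np.stack([u.ravel(),v.ravel()],1).astype(np.float64)[:,None],K,D)[:,0]
    d=depth.ravel();P=np.c_[p*d[:,None],d]@T[:3,:3].T+T[:3,3]
    P[d<=0]=np.nan
    return P.reshape(480,640,3)
def proj(cam,X):
    c=ctrl.calibration(cam);T=np.linalg.inv(np.array(c["T"]))
    r=cv2.Rodrigues(T[:3,:3])[0]
    return cv2.projectPoints(np.atleast_2d(np.array(X,float)),r,T[:3,3],np.array(c["camera_matrix"]),np.array(c["distortion"]))[0][:,0]
def save(n,im): cv2.imwrite("pics/"+n,np.ascontiguousarray(im[...,::-1]))
E
python3 - <<'E'
from h import *
print(ctrl.sense())
for cam in("top","side"):
    im,d=ctrl.camera(cam);save(cam+"0.png",im);np.savez("%s0.npz"%cam,im=im,d=d)
    P=cloud(cam,d);print(cam,np.array(ctrl.calibration(cam)["T"]).round(3).tolist())
    for q in["strap_mid","chute_mouth","tiffin_lid","jar","can","cup","bowl","saltbox","spoon"]:
        for r in ctrl.trace(cam,q):
            g=r["region"];X=P[g];X=X[~np.isnan(X[:,0])]
            print(q,round(r["score"],2),np.round(r["box"]),np.median(X,0).round(3) if len(X) else 0,np.percentile(X,[2,98],axis=0).round(3).tolist() if len(X) else 0)
E
```

```text
pics
{'t': 0.0, 'joints': array([-6.55452880e+01,  1.83522044e+01,  8.97080781e+01, -6.59144759e-04,
        7.20422557e+01, -1.14497723e+00]), 'joint_vel': array([ 0.00458479, -0.08352268, -0.08791542,  0.04978146, -0.02657027,
        0.04380089]), 'joint_torque': array([-1.12291909e-03, -4.12459660e+01, -2.31970203e+01,  7.24704308e-02,
        4.57007205e-02, -1.47504184e-04]), 'position': array([ 0.2482514 , -0.51810997,  0.22710327]), 'tcp_rot': array([-1.79897470e+02, -1.42240309e-03,  2.55998917e+01]), 'ft_force': array([-0.68637866, -0.10428775, -0.94318844]), 'moment': array([-0.0167022 , -0.02566582, -0.00840691]), 'grip_width': 0.09137024978783169}
top [[0.029, -0.995, 0.093, 0.361], [-1.0, -0.029, -0.003, 0.009], [0.005, -0.093, -0.996, 1.639], [0.0, 0.0, 0.0, 1.0]]
strap_mid 0.46 [236. 220.  21.  19.] [0.587 0.282 0.043] [[0.546, 0.231, 0.007], [0.596, 0.298, 0.05]]
strap_mid 0.44 [190. 208.   5.  28.] [0.605 0.412 0.038] [[0.564, 0.404, 0.002], [0.645, 0.427, 0.051]]
chute_mouth 0.66 [309. 194.  54.  82.] [0.634 0.027 0.033] [[0.544, -0.038, 0.002], [0.777, 0.097, 0.32
[... 1704 characters left out ...]
0.16 [374. 250.  46.  32.] [ 0.367 -0.124  0.014] [[0.284, -0.183, 0.001], [0.442, -0.064, 0.024]]
jar 0.81 [260. 234.  23.  42.] [ 0.731 -0.091  0.087] [[0.7, -0.162, 0.003], [0.79, -0.075, 0.121]]
can 0.76 [238. 303.  23.  35.] [0.75  0.17  0.084] [[0.725, 0.126, 0.009], [0.781, 0.185, 0.101]]
cup 0.66 [359. 305.  24.  35.] [0.402 0.112 0.055] [[0.37, 0.086, 0.003], [0.433, 0.154, 0.089]]
bowl 0.74 [242. 346.  38.  35.] [0.72  0.277 0.021] [[0.667, 0.24, 0.001], [0.764, 0.34, 0.048]]
saltbox 0.96 [275. 199.  23.  28.] [ 0.722 -0.281  0.058] [[0.681, -0.373, 0.001], [0.766, -0.254, 0.069]]
spoon 0.91 [373. 250.  50.  30.] [ 0.346 -0.113  0.014] [[0.284, -0.179, 0.0], [0.439, -0.062, 0.024]]
```

```bash
python3 - <<'E'
from h import *
t=np.load("top0.npz")["im"];s=np.load("side0.npz")["im"]
a=cv2.resize(t[120:370,160:480],None,fx=1.25,fy=1.25)
a=cv2.resize(t[140:240,170:370],(800,400),interpolation=cv2.INTER_CUBIC)
save("a.png",a)
b=cv2.resize(s[170:410,210:450],(600,600),interpolation=cv2.INTER_CUBIC);save("b.png",b)
for cam in("top","side"):
    z=np.load(cam+"0.npz");P=cloud(cam,z["d"])
    # strap points
    for lo,hi in(((.53,.22),(.62,.31)),((.54,.38),(.67,.44))):
        m=(P[...,0]>lo[0])&(P[...,0]<hi[0])&(P[...,1]>lo[1])&(P[...,1]<hi[1])&(P[...,2]>.02)&(P[...,2]<.06)
        X=P[m];r=cv2.minAreaRect(X[:,:2].astype(np.float32)*1000);print(cam,len(X),X.mean(0).round(4),r,np.percentile(X[:,2],[5,50,95]).round(4))
    # chute mouth
    m=(abs(P[...,0]-.7)<.2)&(abs(P[...,1]-.03)<.12)&(P[...,2]>.295)&(P[...,2]<.34)
    X=P[m];print("rim",len(X),X.min(0).round(3),X.max(0).round(3),cv2.minAreaRect(X[:,:2].astype(np.float32)*1000))
    # lids
    for c in((.455,-.33),(.245,-.387)):
        m=(np.hypot(P[...,0]-c[0],P[...,1]-c[1])<.09)&(P[...,2]>.055)&(P[...,2]<.085)
        X=P[m];v=np.argwhere(m);print("lid",cam,cv2.minEnclosingCircle(X[:,:2].astype(np.float32)*1000),X[:,:2].mean(0).round(4),z["im"][m].mean(0).round())
E
```

```text
top 92 [0.5714 0.2616 0.042 ] ((572.4241943359375, 264.9844970703125), (91.24699401855469, 13.62171745300293), 52.623924255371094) [0.0286 0.0432 0.0488]
top 138 [0.6033 0.4122 0.0386] ((605.0468139648438, 411.6758117675781), (15.21839427947998, 89.6540756225586), 86.20809173583984) [0.0238 0.0406 0.0495]
rim 392 [ 0.542 -0.028  0.296] [0.637 0.102 0.326] ((588.3658447265625, 36.94978332519531), (123.16177368164062, 81.10496520996094), 80.38493347167969)
lid top ((454.901611328125, -329.8966064453125), 71.98187255859375) [ 0.454  -0.3306] [243. 243. 242.]
lid top ((242.3440399169922, -387.7079772949219), 70.3118667602539) [ 0.2422 -0.3873] [254. 203.  42.]
side 193 [0.572  0.2656 0.0371] ((570.4915771484375, 263.67413330078125), (87.88288879394531, 17.528127670288086), 55.17774200439453) [0.0231 0.0389 0.0471]
side 236 [0.6002 0.413  0.0374] ((601.5879516601562, 409.7707214355469), (16.759904861450195, 88.2937240600586), 86.79203796386719) [0.0221 0.0398 0.0478]
rim 355 [ 0.541 -0.034  0.295] [0.636 0.103 0.326] ((589.7960205078125, 34.202354431152344), (127.57539367675781, 79.53495025634766), 79.9292221069336)
lid side ((456.3789978027344, -334.1423034667969), 73.44332122802734) [ 0.4561 -0.3297] [234. 230. 232.]
lid side ((242.3786163330078, -387.7890319824219), 74.87757873535156) [ 0.2445 -0.3846] [254. 177.  90.]
```

View pics/b.png

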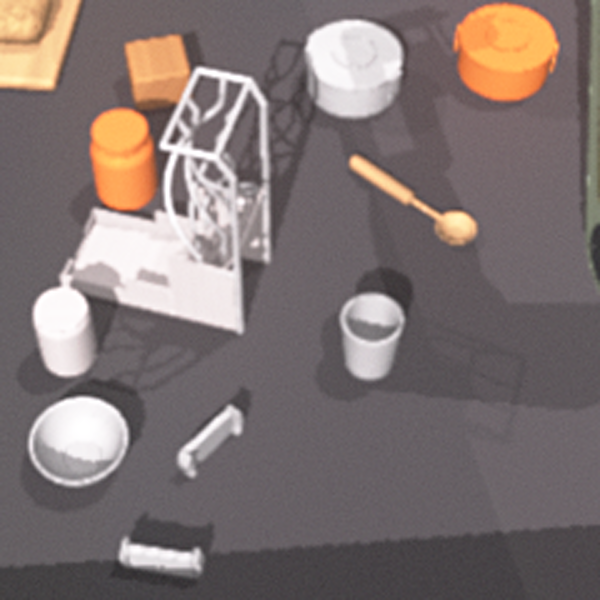

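View pics/a.png

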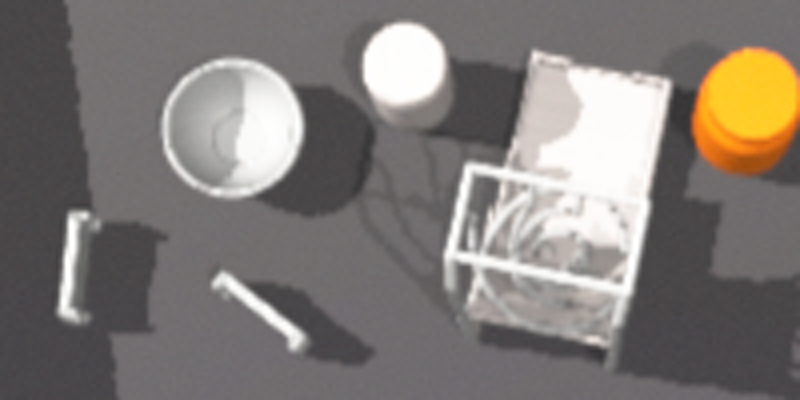

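The side view shows the target strap at crop (210,440), with the look-alike at (160,555). The chute's mouth is at about (215,110), and its tray runs away from the robot. The steel tiffin is at (353,68). Next I fit the strap pose, including which way the feet face, and the rim.

```bash
cat >> h.py <<'E'
from scipy.optimize import minimize
def strap_boxes():
    B=[((-.004,.004),(-.045,.045),(-.022,.022))]
    for s in(-1,1): B.append(((-.010,-.004),tuple(sorted((s*.034,s*.045))),(-.022,.022)))
    return B
def render(cam,R,t,S=4,boxes=None,roi=None):
    u0,v0,u1,v1=roi;m=np.zeros(((v1-v0)*S,(u1-u0)*S),np.uint8)
    for b in boxes or strap_boxes():
        c=np.array([[x,y,z] for x in b[0] for y in b[1] for z in b[2]])@R.T+t
        p=(proj(cam,c)-[u0,v0]+.5)*S
        cv2.fillConvexPoly(m,cv2.convexHull(p.astype(np.float32)).round().astype(int),255)
    return cv2.resize(m,(u1-u0,v1-v0),interpolation=cv2.INTER_AREA)/255.
E
python3 - <<'E'
from h import *
# strap mask: grayscale normalised between background and strap
for cam in("top","side"):
    z=np.load(cam+"0.npz");im=z["im"];c=proj(cam,[.572,.264,.022])[0];u0,v0=(c-24).astype(int);roi=(u0,v0,u0+48,v0+48)
    g=im[v0:v0+48,u0:u0+48].astype(float).mean(2);bg=np.median(g);a=np.clip((g-bg-20)/(np.percentile(g,98)-bg-40),0,1)
    a[a<.3]*=.5
    for flip in(0,np.pi):
        def f(p):
            R=Ro.from_euler("z",p[2]+flip).as_matrix();r=render(cam,R,np.array([p[0]/1000,p[1]/1000,.022]),roi=roi)
            return ((r-a)**2).sum()
        best=min((minimize(f,[572+dx,264+dy,np.radians(y)],method="Nelder-Mead",options=dict(initial_simplex=[[572+dx,264+dy,np.radians(y)],[576+dx,264+dy,np.radians(y)],[572+dx,268+dy,np.radians(y)],[572+dx,264+dy,np.radians(y+6)]])) for dx,dy in((0,0),(3,-3)) for y in(-36,-30)),key=lambda r:r.fun)
        print(cam,"flip",flip>0,best.x[:2].round(1),np.degrees(best.x[2]).round(1),round(best.fun,2))
# rim
for zoff in(0,):
  for cam in("top","side"):
    z=np.load(cam+"0.npz");P=cloud(cam,z["d"])
    m=(abs(P[...,0]-.59)<.1)&(abs(P[...,1]-.035)<.12)&(P[...,2]>.306)&(P[...,2]<.335)
    X=P[m];Y=np.argwhere(m)[:,::-1].astype(float)
    def ring(p,n=60):
        h=np.array([[-1,-1],[1,-1],[1,1],[-1,1],[-1,-1]])*[.0295,.0585]
        t=np.linspace(0,1,n);q=np.concatenate([h[i]+(h[i+1]-h[i])*t[:,None] for i in range(4)])
        c,s=np.cos(p[2]),np.sin(p[2]);return np.c_[q@np.array([[c,s],[-s,c]])+p[:2]/1000,np.full(len(q),.315)]
    from scipy.spatial import cKDTree
    def f(p):
        q=proj(cam,ring(np.array(p)));d1=cKDTree(Y).query(q)[0];d2=cKDTree(q).query(Y)[0]
        return np.minimum(d1,3).mean()+np.minimum(d2,3).mean()
    b=min((minimize(f,[590,35,np.radians(y)],method="Nelder-Mead") for y in(-14,-10,-5)),key=lambda r:r.fun)
    print("rim",cam,len(X),X[:,2].mean(),b.x[:2].round(1),np.degrees(b.x[2]).round(2),round(b.fun,3))
# tray side walls / stops extents
P=cloud("top",np.load("top0.npz")["d"])
m=(P[...,0]>.6)&(P[...,0]<.82)&(abs(P[...,1]-.02)<.09)&(P[...,2]>.015)&(P[...,2]<.06)
print("tray",cv2.minAreaRect(P[m][:,:2].astype(np.float32)*1000))
E
```

```text
top flip False [575.1 265.6] -37.1 20.93
top flip True [572.9 264.2] -35.3 33.51Traceback (most recent call last):
  File "<stdin>", line 11, in <module>
  File "<stdin>", line 11, in <genexpr>
    res = _minimize_neldermead(fun, x0, args, callback, bounds=bounds,
                               **options)
    fxcc = func(xcc)
    fx = function(np.copy(x), *(wrapper_args + args))
  File "<stdin>", line 9, in f
  File "h.py", line 25, in render
    p=(proj(cam,c)-[u0,v0]+.5)*S
       ~~~~^^^^^^^
  File "h.py", line 12, in proj
    c=ctrl.calibration(cam);T=np.linalg.inv(np.array(c["T"]))
ValueError: time passes only in moves, steps and waits
```

```bash
python3 - <<'E'
s=open('h.py').read()
s=s.replace("def cloud","import functools\n@functools.lru_cache\ndef cal(n): return ctrl.calibration(n)\ndef cloud",1).replace("c=ctrl.calibration(cam)","c=cal(cam)")
open('h.py','w').write(s)
E
cat > fit.py <<'E'
from h import *
from scipy.spatial import cKDTree
def fit_strap(cam,im,x,y,yaws,flips=(0,np.pi),z=.022,H=24):
    c=proj(cam,[x,y,z])[0];u0,v0=(c-H).astype(int);roi=(u0,v0,u0+2*H,v0+2*H)
    g=im[v0:v0+2*H,u0:u0+2*H].astype(float).mean(2);bg=np.median(g);a=np.clip((g-bg-20)/(np.percentile(g,98)-bg-40),0,1)
    a[a<.3]*=.5
    out=[]
    for flip in flips:
        def f(p): return ((render(cam,Ro.from_euler("z",p[2]+flip).as_matrix(),np.array([p[0]/1000,p[1]/1000,z]),roi=roi)-a)**2).sum()
        x0=lambda yw:np.array([1000*x,1000*y,np.radians(yw)])
        b=min((minimize(f,x0(w),method="Nelder-Mead",options=dict(initial_simplex=x0(w)+np.array([[0,0,0],[4,0,0],[0,4,0],[0,0,.1]]),xatol=.02,fatol=.01)) for w in yaws),key=lambda r:r.fun)
        out.append((cam,flip>0,b.x[:2].round(1),np.degrees(b.x[2]).round(1),round(b.fun,2)))
    return out
def ring(p,n=60):
    h=np.array([[-1,-1],[1,-1],[1,1],[-1,1],[-1,-1]])*[.0295,.0585]
    t=np.linspace(0,1,n);q=np.concatenate([h[i]+(h[i+1]-h[i])*t[:,None] for i in range(4)])
    c,s=np.cos(p[2]),np.sin(p[2]);return np.c_[q@np.array([[c,s],[-s,c]])+p[:2]/1000,np.full(len(q),.315)]
def fit_rim(cam,d):
    P=cloud(cam,d);m=(abs(P[...,0]-.59)<.1)&(abs(P[...,1]-.035)<.12)&(P[...,2]>.306)&(P[...,2]<.335)
    X=P[m];Y=np.argwhere(m)[:,::-1].astype(float)
    def f(p):
        q=proj(cam,ring(np.array(p)));d1=cKDTree(Y).query(q)[0];d2=cKDTree(q).query(Y)[0]
        return np.minimum(d1,3).mean()+np.minimum(d2,3).mean()
    b=min((minimize(f,[590,35,np.radians(y)],method="Nelder-Mead") for y in(-14,-10,-5)),key=lambda r:r.fun)
    return cam,len(X),X[:,2].mean().round(4),b.x[:2].round(1),np.degrees(b.x[2]).round(2),round(b.fun,3)
E
python3 - <<'E'
from fit import *
for cam in("top","side"):
    z=np.load(cam+"0.npz")
    print(*fit_strap(cam,z["im"],.572,.264,(-38,-32)),sep="\n");print("rim",fit_rim(cam,z["d"]))
P=cloud("top",np.load("top0.npz")["d"])
m=(P[...,0]>.65)&(P[...,0]<.82)&(abs(P[...,1]-.02)<.09)&(P[...,2]>.012)&(P[...,2]<.06)
print("tray",cv2.minAreaRect(P[m][:,:2].astype(np.float32)*1000))
for c in("top","side"): print(np.array(cal(c)["camera_matrix"]).round(1).tolist())
s=ctrl.sense();print(s["t"],s["position"],s["tcp_rot"])
E
```

```text
('top', False, array([573.3, 263.3]), np.float64(-37.6), np.float64(21.22))
('top', True, array([572.3, 263.5]), np.float64(-35.5), np.float64(33.94))
rim ('top', 353, np.float64(0.3172), array([595.4,  35.7]), np.float64(-10.37), np.float64(1.211))
('side', False, array([574.7, 259.6]), np.float64(-33.9), np.float64(71.11))
('side', True, array([570.9, 256.2]), np.float64(-34.4), np.float64(88.96))
rim ('side', 290, np.float64(0.3174), array([595.6,  31. ]), np.float64(-9.82), np.float64(1.247))
tray ((716.1170654296875, 11.649795532226562), (117.00340270996094, 150.1352081298828), 79.8863525390625)
[[513.6, 0.0, 316.8], [0.0, 513.6, 239.0], [0.0, 0.0, 1.0]]
[[545.5, 0.0, 319.9], [0.0, 545.5, 239.9], [0.0, 0.0, 1.0]]
1.0 [ 0.24847345 -0.51855677  0.22798737] [ 1.79994382e+02 -3.20024391e-04  2.56008102e+01]
```

```bash
python3 -m handwheel '[[0,0,0,0,0,-0.04,1],[0,0,0,0,0,-0.04,1],[0,0,0,0,0,-0.04,1],[0,0,0,0,0,-0.04,1],[0,0,0,0,0,-0.04,1],[0,0,0,0.03,-0.0269,0,1],[0,0,0,0.03,-0.0269,0,1],[0,0,0,0.03,-0.0269,0,1]]'
python3 -m handwheel '[[0,0,0,0.03,-0.0269,0,1],[0,0,0,0.03,-0.0269,0,1],[0,0,0,0.03,-0.0269,0,1],[0,0,0,0.03,-0.0269,0,1],[0,0,0,0.03,-0.0269,0,1],[0,0,0,0.03,-0.0269,0,1],[0,0,0,0.03,-0.0269,0,1],[0,0,0,0.03,-0.0269,0,1]]'
python3 -m handwheel '[[0,0,0,0.03,-0.0269,0,1],[0,0,0,0.03,-0.0269,0,1],[0,0,0,0.03,-0.0269,0,1],[0,0,0,0.03,-0.0269,0,1],[0,0,0,0.03,-0.0269,0,1],[0,0,0,0.03,-0.0269,0,1],[0,0,0,0.03,-0.0269,0,1],[0,0,0,0.03,-0.0269,0,1]]'
python3 -m handwheel '[[0,0,0,0.03,-0.0269,0,1],[0,0,0,0.03,-0.0269,0,1],[0,0,-0.125,0,0,0,1],[0,0,-0.125,0,0,0,1],[0,0,-0.125,0,0,0,1],[0,0,-0.125,0,0,0,1],[0,0,-0.125,0,0,0,1],[0,0,-0.125,0,0,0,1]]'
```

```text
t: 1.67
position: [0.2951, -0.4062, 0.4286]
tcp_rot: [179.9, -0.0, 25.5]
ft_force: [0.8, -0.4, -0.3]
grip_width: 0.0911
t: 2.33
position: [0.4183, -0.1072, 0.4282]
tcp_rot: [180.0, -0.0, 25.6]
ft_force: [0.4, -1.7, 0.1]
grip_width: 0.0915
t: 3.0
position: [0.5419, 0.1907, 0.428]
tcp_rot: [180.0, -0.0, 25.6]
ft_force: [0.1, -0.2, 0.1]
grip_width: 0.0912
t: 3.67
position: [0.5725, 0.2632, 0.4278]
tcp_rot: [-180.0, 0.0, 68.9]
ft_force: [0.2, 0.3, 0.6]
grip_width: 0.091
```

```bash
python3 -m handwheel '[[0,0,-0.1247,0,0,0,1],[0,0,-0.1247,0,0,0,1],[0,0,-0.1247,0,0,0,1],[0,0,-0.1247,0,0,0,1],[0,0,-0.1247,0,0,0,1],[0,0,-0.1247,0,0,0,1],[0,0,-0.1247,0,0,0,1],[0,0,-0.1247,0,0,0,1]]'
python3 -m handwheel '[[0,0,-0.1247,0,0,0,1],[0,0,-0.1247,0,0,0,1],[0,0,-0.1247,0,0,0,1],[0,0,-0.1247,0,0,0,1],[0,0,-0.1247,0,0,0,1],[0,0,-0.1247,0,0,0,1],[0,0,-0.1247,0,0,0,1],[0,0,-0.1247,0,0,0,1]]'
python3 -m handwheel '[[0,0,-0.1247,0,0,0.039,1],[0,0,-0.1247,0,0,0.039,1],[0,0,-0.1247,0,0,0.039,1],[0,0,-0.1247,0,0,0.039,1],[0,0,-0.1247,0,0,0.039,1],[0,0,-0.1247,0,0,0.039,1],[0,0,-0.1247,0,0,0.039,1],[0,0,0,0,0,0.039,1]]'
python3 - <<'E'
from h import *
im,d=ctrl.camera("side");s=ctrl.sense();print(s["position"],s["tcp_rot"],s["joints"].round(1))
c=proj("side",[.572,.264,.06])[0].astype(int);save("c.png",cv2.resize(im[c[1]-45:c[1]+45,c[0]-60:c[0]+60],(800,600),interpolation=cv2.INTER_CUBIC))
E
```

```text
t: 4.33
position: [0.5725, 0.2631, 0.4278]
tcp_rot: [-180.0, 0.0, 126.1]
ft_force: [0.4, 0.1, -0.1]
grip_width: 0.0912
t: 5.0
position: [0.5725, 0.2631, 0.4279]
tcp_rot: [-180.0, -0.0, -176.8]
ft_force: [0.5, -0.6, -0.2]
grip_width: 0.0911
t: 5.67
position: [0.5724, 0.263, 0.1144]
tcp_rot: [-180.0, 0.0, -126.9]
ft_force: [0.5, 0.8, 0.1]
grip_width: 0.0911
[0.56758865 0.26094341 0.10590038] [ 179.57504382   -0.75918351 -127.0661644 ] [  23.6   28.5   91.9   -0.    60.5 -119.3]
```

View pics/c.png

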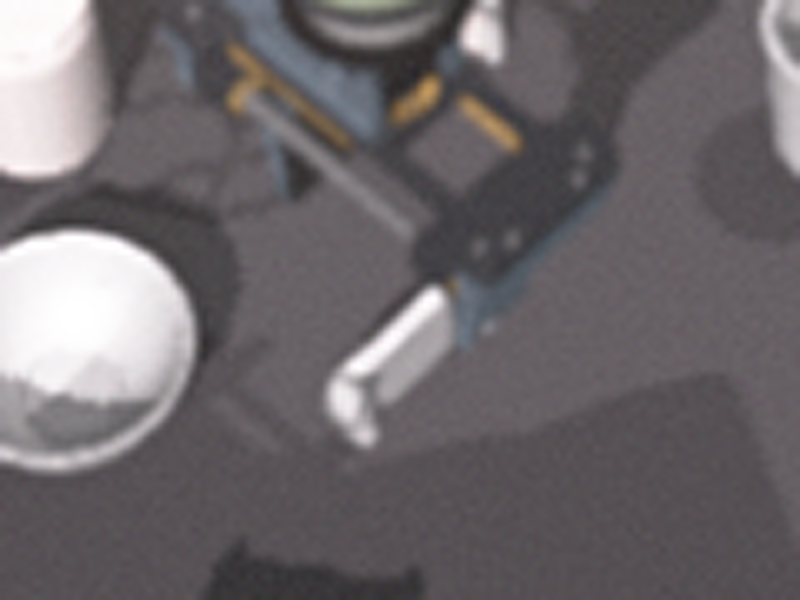

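The picture shows the strap between the open jaws, with a foot at (355,410) facing +y/-x. That agrees with the fit, so I descend and close.

```bash
python3 -m handwheel '[[0,0,0,0,0,0.023,1],[0,0,0,0,0,0.023,1],[0,0,0,0,0,0.023,1],[0,0,0,0,0,0.022,1],[0,0,0,0,0,0,1],[0,0,0,0,0,0,-0.6],[0,0,0,0,0,0,-0.8],[0,0,0,0,0,0,-1]]'
python3 -m handwheel '[[0,0,0,0,0,0,-1],[0,0,0,0,0,0,-1],[0,0,0,0,0,0,-1],[0,0,0,0,0,0,-1],[0,0,0,0,0,0,-1],[0,0,0,0,0,0,-1],[0,0,0,0,0,0,-1],[0,0,0,0,0,0,-1]]'
```

```text
t: 6.38
position: [0.5739, 0.2637, 0.0271]
tcp_rot: [-179.9, 0.2, -127.1]
ft_force: [0.0, 0.6, -0.0]
grip_width: 0.0743
t: 7.05
position: [0.5725, 0.263, 0.0248]
tcp_rot: [180.0, -0.0, -127.1]
ft_force: [-0.8, 0.5, 0.4]
grip_width: 0.0208
```

```bash
python3 -m handwheel '[[0,0,0,0,0,0,-1],[0,0,0,0,0,0,-1],[0,0,0,0,0,0,-1],[0,0,0,0,0,0,-1],[0,0,0,0,0,0,-1],[0,0,0,0,0,0,-1],[0,0,0,0,0,-0.003,-1],[0,0,0,0,0,-0.01,-1]]'
```

```text
t: 7.72
position: [0.5711, 0.2625, 0.0365]
tcp_rot: [179.9, -0.2, -127.1]
ft_force: [-0.8, 0.0, -2.5]
grip_width: 0.0077
```

```bash
python3 -m handwheel '[[0,0,0,0,0,-0.041,-1],[0,0,0,0,0,-0.041,-1],[0,0,0,0,0,-0.041,-1],[0,0,0.1214,0,0,-0.041,-1],[0,0,0.1214,0,0,-0.041,-1],[0,0,0.1214,0,0,-0.041,-1],[0,0,0.1214,0,0,-0.041,-1],[0,0,0.1214,0,0,-0.041,-1]]'
python3 -m handwheel '[[0,0,0.1214,0,0,-0.041,-1],[0,0,0.1214,0,0,0,-1],[0,0,0.1214,0,0,0,-1],[0,0,0.1214,0,0,0,-1],[0,0,0.1214,0,0,0,-1],[0,0,0.1214,0,0,0,-1],[0,0,0.1214,0,0,0,-1],[0,0,0.1214,0,0,0,-1]]'
python3 -m handwheel '[[0,0,0.1214,0,0,0,-1],[0,0,0.1214,0,0,0,-1],[0,0,0.1214,0,0,0,-1],[0,0,0.1214,0,0,0,-1],[0,0,0.1214,0,0,0,-1],[0,0,0.1214,0,0,0,-1],[0,0,0.1214,0,0,0,-1],[0,0,0.1214,0,0,0,-1]]'
python3 -m handwheel '[[0,0,0.1214,0,0,0,-1],[0,0,0,-0.037,0.0105,0,-1],[0,0,0,-0.037,0.0105,0,-1],[0,0,0,-0.037,0.0105,0,-1],[0,0,0,-0.037,0.0105,0,-1],[0,0,0,-0.037,0.0105,0,-1],[0,0,0,-0.037,0.0105,0,-1],[0,0,0,0,0,0.02,-1]]'
python3 -m handwheel '[[0,0,0,0,0,0.02,-1],[0,0,0,0,0,0,-1],[0,0,0,0,0,0,-1],[0,0,0,0,0,0,-1],[0,0,0,0,0,0,-1],[0,0,0,0,0,0,-1],[0,0,0,0,0,0,-1],[0,0,0,0,0,0,-1]]'
cat > look.py <<'E'
import sys
from fit import *
s=ctrl.sense();print(s["position"].round(4),s["tcp_rot"].round(2),s["joints"].round(1),s["grip_width"])
def crop(cam,im,c,h=(50,37)):
    c=proj(cam,c)[0].astype(int);return cv2.resize(im[c[1]-h[1]:c[1]+h[1],c[0]-h[0]:c[0]+h[0]],(800,592),interpolation=cv2.INTER_CUBIC)
E
python3 - <<'E'
from look import *
o=[]
for cam in("top","side"):
    im,d=ctrl.camera(cam);np.savez(cam+"1.npz",im=im,d=d);o.append(cv2.resize(crop(cam,im,[.5955,.0335,.33]),(400,296)))
    print(fit_rim(cam,d))
save("d.png",np.vstack(o))
E
```

```text
t: 8.38
position: [0.5715, 0.2627, 0.3689]
tcp_rot: [-180.0, 0.0, -162.2]
ft_force: [1.7, 0.2, -2.4]
grip_width: 0.0078
t: 9.05
position: [0.572, 0.2629, 0.4075]
tcp_rot: [-180.0, -0.0, 142.1]
ft_force: [0.2, -0.3, -2.3]
grip_width: 0.0079
t: 9.72
position: [0.572, 0.2629, 0.4075]
tcp_rot: [-180.0, 0.0, 86.5]
ft_force: [-0.4, 0.3, -2.0]
grip_width: 0.008
t: 10.38
position: [0.5967, 0.0266, 0.3912]
tcp_rot: [179.5, 0.2, 79.5]
ft_force: [0.4, 1.0, -2.8]
grip_width: 0.0081
t: 11.05
position: [0.5956, 0.0338, 0.3675]
tcp_rot: [179.9, -0.0, 79.9]
ft_force: [0.1, 0.1, -1.6]
grip_width: 0.0079
[0.5956 0.0338 0.3675] [179.94  -0.    79.91] [ 2.1 17.6 71.1 -0.  91.3 12.2] 0.007862305383280765
('top', 64, np.float64(0.3179), array([595.1,  36.8]), np.float64(-10.2), np.float64(2.753))
('side', 233, np.float64(0.3169), array([595.3,  30.9]), np.float64(-11.39), np.float64(1.841))
```

View pics/d.png

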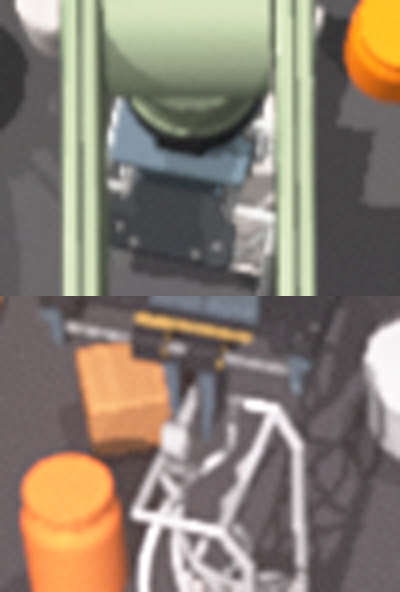

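The side view shows the strap in the jaws at crop (180,420), just above the rim. The top view is blocked by the arm. I overlay the models on the side view to get the strap's position relative to the rim.

```bash
python3 - <<'E'
from look import *
z=np.load("side1.npz");im=z["im"];S=14
c=proj("side",[.5955,.0335,.33])[0].astype(int);u0,v0=c-[26,20]
big=cv2.resize(im[v0:v0+42,u0:u0+56],None,fx=S,fy=S,interpolation=cv2.INTER_CUBIC)
def P(X): return ((proj("side",X)-[u0,v0]+.5)*S).round().astype(int)
R=Ro.from_euler("z",169.9,degrees=True).as_matrix();t=np.array([.5956,.0338,.3645])
for b,col in zip(strap_boxes(),((255,0,0),(0,200,0),(0,200,255))):
    q=np.array([[x,y,w] for x in b[0] for y in b[1] for w in b[2]])@R.T+t
    cv2.polylines(big,[cv2.convexHull(P(q))],True,col,1)
for yy,col in((31,(255,255,0)),(35.7,(255,0,255))): cv2.polylines(big,[P(ring(np.array([595.5,yy,np.radians(-10.1)])))],False,col,1)
save("e.png",big)
E
```

```text
[0.5956 0.0336 0.3672] [179.98   0.    79.89] [ 2.1 17.6 71.1 -0.  91.3 12.2] 0.007782864366644822
```

View pics/e.png

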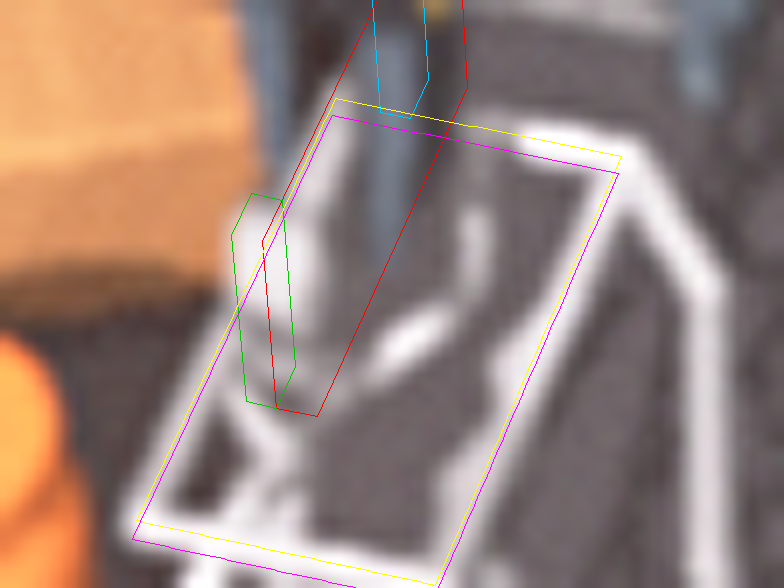

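```bash
python3 -m handwheel '[[0,0,0,-0.0066,-0.037,0,-1],[0,0,0,-0.0066,-0.037,0,-1],[0,0,0,-0.0066,-0.037,0,-1],[0,0,0,-0.0066,-0.037,0,-1],[0,0,0,0,0,0,-1],[0,0,0,0,0,0,-1],[0,0,0,0,0,0,-1],[0,0,0,0,0,0,-1]]'
python3 - <<'E'
from look import *
S=14
im=np.mean([ctrl.camera("side")[0].astype(float) for _ in range(4)],0).round().astype(np.uint8)
top,_=ctrl.camera("top");p=ctrl.sense()["position"];print(p)
np.savez("side2.npz",im=im,p=p)
t=p-[0,0,.003]
c=proj("side",t)[0].astype(int);u0,v0=c-[26,20]
big=cv2.resize(im[v0:v0+42,u0:u0+56],None,fx=S,fy=S,interpolation=cv2.INTER_CUBIC)
R=Ro.from_euler("z",169.9,degrees=True).as_matrix()
for b,col in zip(strap_boxes(),((255,0,0),(0,200,0),(0,200,255))):
    q=np.array([[x,y,w] for x in b[0] for y in b[1] for w in b[2]])@R.T+t
    cv2.polylines(big,[cv2.convexHull(((proj("side",q)-[u0,v0]+.5)*S).round().astype(int))],True,col,1)
save("f.png",big)
E
```

```text
t: 11.82
position: [0.4463, 0.0335, 0.367]
tcp_rot: [180.0, -0.0, 79.9]
ft_force: [-0.6, 0.4, -2.9]
grip_width: 0.0075
[0.4463 0.0335 0.367 ] [179.95  -0.    79.87] [ 2.8  3.1 89.3 -0.  87.6 13. ] 0.007471815573368693
[0.44586077 0.03350455 0.36653104]
```

View pics/f.png

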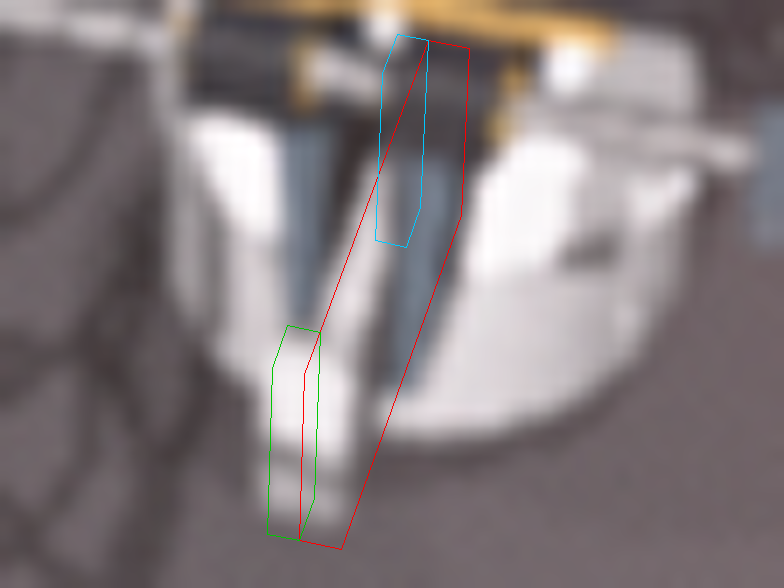

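```bash
python3 -m handwheel '[[0,0,0,0.0065,0.0369,0,-1],[0,0,0,0.0065,0.0369,0,-1],[0,0,0,0.0065,0.0369,0,-1],[0,0,0,0.0065,0.0369,0,-1],[0,0,0,0,0,0,-1],[0,0,0,0,0,0,-1],[0,0,0,0,0,0.009,-1],[0,0,0,0,0,0.01,-1]]'
python3 -m handwheel '[[0,0,0,0,0,0.01,-1],[0,0,0,0,0,0,-1],[0,0,0,0,0,0,-1],[0,0,0,0,0,0,-1],[0,0,0,0,0,0,-1],[0,0,0,0,0,0,-1],[0,0,0,0,0,0,-1],[0,0,0,0,0,0,-1]]'
python3 -c "
from h import *
s=ctrl.sense();print(s['position'],s['tcp_rot'])"
```

```text
t: 12.73
position: [0.5946, 0.0332, 0.3482]
tcp_rot: [179.9, -0.0, 79.9]
ft_force: [-0.3, 0.3, -2.1]
grip_width: 0.0077
t: 13.4
position: [0.5951, 0.0332, 0.3382]
tcp_rot: [180.0, -0.0, 79.9]
ft_force: [0.2, -0.4, -1.9]
grip_width: 0.0077
[0.59514651 0.03316449 0.33824707] [ 1.79963153e+02 -3.33468746e-03  7.98764585e+01]
```

```bash
python3 -m handwheel '[[0,0,0,0,0,0,-0.17],[0,0,0,0,0,0,-0.17],[0,0,0,0,0,0,-0.17],[0,0,0,0,0,0,-0.17],[0,0,0,0,0,0,-0.17],[0,0,0,0,0,0,-0.17],[0,0,0,0,0,0,-0.17],[0,0,0,0,0,0,-0.17]]'
python3 -m handwheel '[[0,0,0,0,0,0,-0.17],[0,0,0,0,0,0,-0.17],[0,0,0,0,0,0,-0.17],[0,0,0,0,0,-0.02,-0.17],[0,0,0,0,0,-0.04,-0.17],[0,0,0,0,0,-0.04,-0.17],[0,0,0,0,0,0,-0.17],[0,0,0,0,0,0,-0.17]]'
python3 - <<'E'
from look import *
o=[]
for cam in("top","side"):
    im,d=ctrl.camera(cam);np.savez(cam+"3.npz",im=im,d=d);o.append(cv2.resize(crop(cam,im,[.7,.0135,.02],(40,30)),(400,296)))
    P=cloud(cam,d)
    for r in ctrl.trace(cam,"strap_mid"):
        X=P[r["region"]];print(cam,r["score"],r["box"],np.nanmedian(X,0).round(3))
save("g.png",np.vstack(o))
E
```

```text
t: 14.07
position: [0.5951, 0.0332, 0.3379]
tcp_rot: [180.0, 0.0, 79.9]
ft_force: [-0.9, 0.3, 0.3]
grip_width: 0.0379
t: 14.73
position: [0.5957, 0.0332, 0.4409]
tcp_rot: [179.6, -0.1, 79.9]
ft_force: [-0.7, 0.1, -0.3]
grip_width: 0.0379
[0.5957 0.0332 0.4409] [ 1.7964e+02 -7.0000e-02  7.9880e+01] [  2.1  17.8  60.6  -0.  101.2  12.2] 0.037942320530950445
top 0.55 [190.3, 206.3, 9.2, 32.3] [0.599 0.412 0.039]
top 0.55 [305.1, 205.2, 40.1, 45.7] [ 0.59  -0.005  0.099]
side 0.66 [273.0, 393.1, 33.3, 13.9] [0.601 0.414 0.034]
side 0.56 [248.1, 271.6, 18.2, 28.2] [0.75  0.002 0.021]
```

View pics/g.png

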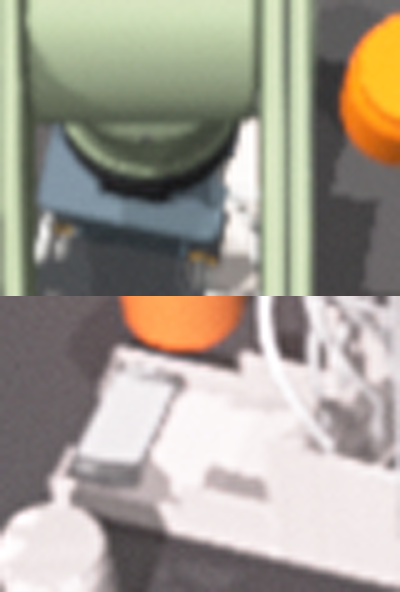

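The strap lies in the tray at crop (125,425), flat face up against the stops, so its feet are down. I move the arm aside to get a clear look from both cameras.

```bash
python3 -m handwheel '[[0,0,0,-0.04,0,0,0.4],[0,0,0,-0.04,0,0,0.4],[0,0,0,-0.04,0,0,0.4],[0,0,0,-0.04,0,0,0.4],[0,0,0,-0.04,0,0,0.4],[0,0,0,-0.04,0,0,0.4],[0,0,0,0,0,0,0.4],[0,0,0,0,0,0,0.4]]'
python3 - <<'E'
from look import *
o=[];a=np.radians(-10.1);d=np.array([np.cos(a),np.sin(a)]);n=np.array([-d[1],d[0]])
for cam in("top","side"):
    ims=[ctrl.camera(cam) for _ in range(4)];im=np.mean([i[0].astype(float) for i in ims],0).round().astype(np.uint8);D=np.median([i[1] for i in ims],0).astype(np.float32);np.savez(cam+"4.npz",im=im,d=D)
    P=cloud(cam,D);o.append(cv2.resize(crop(cam,im,[.75,.005,.02],(26,19)),(800,584))[:,:])
    for r in ctrl.trace(cam,"strap_mid"):
        g=r["region"];X=P[g];X=X[~np.isnan(X[:,0])]
        if np.median(X[:,0])>.7:
            q=(X[:,:2]-[.5955,.0333]);L=np.c_[q@d,q@n]*1000
            print(cam,round(r["score"],2),len(X),"along tray",np.percentile(L[:,0],[3,50,97]).round(1),"across",np.percentile(L[:,1],[3,50,97]).round(1),cv2.minAreaRect(X[:,:2].astype(np.float32)*1000),np.percentile(X[:,2],[5,50,95]).round(4))
    # tray walls across
    q=P[...,:2]-[.5955,.0333];al=q@d;ac=q@n
    m=(al>.09)&(al<.175)&(abs(ac)<.08)&(P[...,2]>.022)&(P[...,2]<.045);print("walls",[(np.median(ac[m&(ac*s>0)])*1000).round(1) for s in(-1,1)])
save("h.png",cv2.resize(np.vstack(o),(411,600)))
save("h2.png",cv2.resize(np.hstack(o),(800,292)))
E
```

```text
t: 15.6
position: [0.5522, -0.2049, 0.4363]
tcp_rot: [-179.8, -0.1, 79.7]
ft_force: [0.7, -0.5, -1.1]
grip_width: 0.0635
[ 0.5522 -0.2049  0.4363] [-1.7983e+02 -5.0000e-02  7.9660e+01] [-21.5  17.2  62.1   0.  100.9 -11.1] 0.06345836528903175
top 0.77 356 along tray [140.9 160.4 181.1] across [-43.3  -3.1  39.3] ((754.6178588867188, 3.4174766540527344), (91.80006408691406, 43.7931022644043), 81.52239990234375) [0.0149 0.0211 0.0247]
walls [np.float64(-29.6), np.float64(27.8)]
side 0.77 345 along tray [138.8 157.3 179.3] across [-48.4  -3.1  36.2] ((750.6409912109375, -2.3541221618652344), (90.98580932617188, 44.774356842041016), 79.72048950195312) [0.0101 0.0208 0.0249]
walls [np.float64(-48.4), np.float64(36.2)]
```

View pics/h2.png

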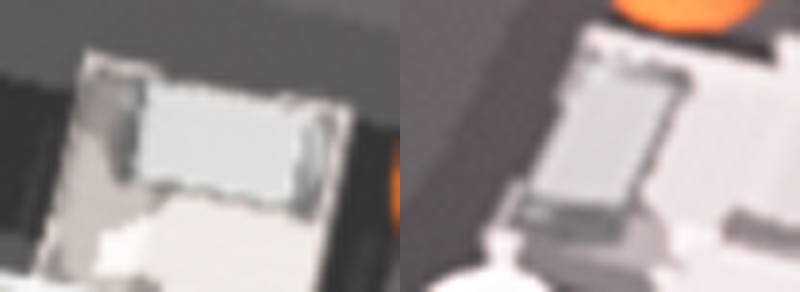

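```bash
python3 - <<'E'
from h import *
a=np.radians(-10.1);d=np.array([np.cos(a),np.sin(a)]);n=np.array([-d[1],d[0]])
for cam,o in(("top",[.5955,.0355]),("side",[.5955,.0310])):
    z=np.load(cam+"4.npz");P=cloud(cam,z["d"]);q=P[...,:2]-o;al=q@d*1000;ac=q@n*1000;g=z["im"].mean(2)
    print(cam)
    for lab,lo,hi in(("strap",148,176),("floor",95,130)):
        print(lab,[(c,round(float(np.nanmedian(P[...,2][m])*1000),1),int(np.median(g[m])),int(m.sum())) for c in range(-54,56,6) for m in[(al>lo)&(al<hi)&(abs(ac-c)<3)] if m.any()])
    print("along",[(c,round(float(np.nanmedian(P[...,2][m])*1000),1),int(np.median(g[m]))) for c in range(90,206,4) for m in[(abs(al-c)<2)&(abs(ac+3)<22)] if m.any()])
E
```

```text
top
strap [(-54, 24.5, 181, 14), (-48, 18.9, 176, 15), (-42, 21.4, 182, 17), (-36, 21.3, 222, 16), (-30, 22.7, 222, 17), (-24, 21.1, 222, 16), (-18, 20.2, 222, 16), (-12, 21.6, 221, 17), (-6, 21.6, 221, 16), (0, 20.7, 221, 15), (6, 22.2, 221, 15), (12, 21.2, 221, 17), (18, 21.5, 220, 14), (24, 21.1, 212, 16), (30, 21.1, 128, 16), (36, 20.3, 133, 15), (42, 7.1, 150, 15), (48, 7.4, 150, 15), (54, 23.6, 134, 17)]
floor [(-54, 12.9, 230, 19), (-48, 11.6, 236, 20), (-42, 10.9, 236, 18), (-36, 11.5, 236, 20), (-30, 11.7, 236, 20), (-24, 11.5, 236, 19), (-18, 10.6, 236, 19), (-12, 11.4, 235, 21), (-6, 11.6, 235, 19), (0, 11.7, 235, 20), (6, 11.5, 234, 19), (12, 11.6, 234, 20), (18, 11.2, 239, 19), (24, 10.7, 238, 21), (30, 11.5, 236, 18), (36, 10.9, 200, 22), (42, 11.5, 196, 18), (48, 11.3, 190, 21), (54, 21.1, 172, 22)]
along [(90, 14.1, 208), (94, 14.3, 231), (98, 13.3, 236), (102, 11.6, 235), (106, 12.1, 235), (110, 11.5, 236), (114, 12.0, 235), (118, 10.6, 235), (122, 10.0, 236), (126, 9.7, 235), (130, 11.1, 234), (134, 9.4, 234), (138, 9.8, 203), (142, 19.8, 195), (146, 23.1, 221), (15
[... 842 characters left out ...]
0, 12.4, 230, 18), (6, 11.3, 230, 19), (12, 11.8, 229, 16), (18, 11.3, 231, 18), (24, 11.9, 231, 12), (30, 11.6, 197, 9), (36, 11.9, 189, 12), (42, 11.9, 207, 6), (54, 17.1, 220, 57)]
along [(90, 13.4, 231), (94, 14.7, 232), (98, 13.3, 231), (102, 13.5, 229), (106, 12.9, 230), (110, 13.0, 230), (114, 11.5, 229), (118, 11.3, 229), (122, 11.2, 230), (126, 10.0, 230), (130, 9.1, 230), (134, 10.6, 229), (138, 18.3, 173), (142, 21.3, 203), (146, 22.6, 219), (150, 23.0, 217), (154, 22.0, 216), (158, 21.5, 216), (162, 21.1, 216), (166, 19.8, 216), (170, 19.6, 216), (174, 19.3, 218), (178, 19.4, 210), (182, 17.5, 198), (186, 4.1, 163), (190, 1.4, 137), (194, 1.9, 92), (198, 1.8, 88), (202, 1.6, 88)]
```

```bash
python3 - <<'E'
from h import *
from scipy.optimize import least_squares
s=ctrl.sense();print(s["position"],s["joints"])
D=[(18.352,89.708,np.hypot(.24825,.51811),.2271),(17.6,71.1,np.hypot(.5956,.0336),.3672),(3.1,89.3,np.hypot(.4463,.0335),.367),(s["joints"][1],s["joints"][2],np.hypot(*s["position"][:2]),s["position"][2])]
def fk(p,q2,q23,tilt=0):
    a,H,L1,L2,e=p;return a+L1*np.sin(q2)+L2*np.sin(q23)+e*np.cos(q23),H+L1*np.cos(q2)+L2*np.cos(q23)-e*np.sin(q23)
def f(p): 
    o=[]
    for q2,q3,r,z in D:
        R,Z=fk(p,np.radians(q2),np.radians(q2+q3));o+=[R-r,Z-z]
    return np.r_[o,.001*(np.array(p)-[0,.0,.4,.4,0])]
b=least_squares(f,[0,.1,.4,.4,0]);p=b.x;print(p.round(3),np.array(b.fun[:8]).round(4))
for r,z in((.754,.025),(.754,.15),(.754,.3),(.56,.075)):
    c=least_squares(lambda q:np.array(fk(p,q[0],q[1]))-[r,z],np.radians([40,110]));q=np.degrees(c.x)
    a,H,L1,L2,e=p;el=(a+L1*np.sin(c.x[0]),H+L1*np.cos(c.x[0]));print(r,z,"q2,q23",q.round(1),"elbow r, z minus tool",np.round(el,3))
# arm depth in top3 (TCP .5957,.0332,.4409)
z=np.load("top3.npz");P=cloud("top",z["d"])
for x in np.arange(.1,.66,.05):
    m=(abs(P[...,0]-x)<.012)&(abs(P[...,1]-.02)<.12)&(P[...,2]>.35)
    if m.any():print(round(x,2),P[m][:,2].max().round(3),np.percentile(P[m][:,2],[10,50]).round(3),P[m][:,1].min().round(3),P[m][:,1].max().round(3))
E
```

```text
[ 0.55302331 -0.20239365  0.43804212] [-2.12181115e+01  1.71455609e+01  6.19825275e+01 -4.25929523e-03
  1.00862569e+02 -1.11621702e+01]
[-0.    -0.18   0.592  0.417  0.026] [ 0.      0.0001 -0.0001 -0.0001 -0.     -0.      0.0001  0.0001]
0.754 0.025 q2,q23 [ 43.  119.4] elbow r, z minus tool [0.403 0.253]
0.754 0.15 q2,q23 [ 37.5 105.9] elbow r, z minus tool [0.36 0.29]
0.754 0.3 q2,q23 [34.6 87.3] elbow r, z minus tool [0.336 0.307]
0.56 0.075 q2,q23 [ 25.1 128.6] elbow r, z minus tool [0.25  0.356]
0.1 0.677 [0.622 0.649] 0.082 0.14
0.15 0.758 [0.737 0.747] -0.044 0.14
0.2 0.761 [0.747 0.751] -0.041 0.14
0.25 0.757 [0.747 0.752] -0.031 0.075
0.3 0.764 [0.754 0.758] -0.027 0.076
0.35 0.77 [0.758 0.764] -0.026 0.078
0.4 0.776 [0.753 0.767] -0.022 0.084
0.45 0.78 [0.738 0.771] -0.026 0.085
0.5 0.791 [0.548 0.784] -0.024 0.088
0.55 0.802 [0.549 0.724] -0.022 0.092
0.6 0.809 [0.798 0.802] -0.023 0.095
```

Both cameras put the strap's top at 21 mm over its whole length and the floor at about 7 mm, so the feet are down. Next I go above the tray, tilted 5° to match its floor, and check the forearm's clearance over the chute on the way down.

```bash
python3 -m handwheel '[[0,0,0,0.0297,0.0248,0,0.4],[0,0,0,0.0297,0.0248,0,0.4],[0,0,0,0.0297,0.0248,0,0.4],[0,0,0,0.0297,0.0248,0,0.4],[0,0,0,0.0297,0.0248,0,0.4],[0,0,0,0.0297,0.0248,0,0.4],[0,0,0,0.0297,0.0248,0,0.4],[0,0,0,0.0297,0.0248,0,0.4]]'
python3 -m handwheel '[[0.0873,0,0,0,0,0,0.4],[0,0,0,0,0,0.04,0.4],[0,0,0,0,0,0.04,0.4],[0,0,0,0,0,0.04,0.4],[0,0,0,0,0,0.04,0.4],[0,0,0,0,0,0.04,0.4],[0,0,0,0,0,0.04,0.4],[0,0,0,0,0,0.04,0.4]]'
python3 -m handwheel '[[0,0,0,0,0,0.02,0.4],[0,0,0,0,0,0,0.4],[0,0,0,0,0,0,0.4],[0,0,0,0,0,0,0.4],[0,0,0,0,0,0,0.4],[0,0,0,0,0,0,0.4],[0,0,0,0,0,0,0.4],[0,0,0,0,0,0,0.4]]'
python3 - <<'E'
from look import *
im,d=ctrl.camera("side");c=proj("side",[.68,.02,.2])[0].astype(int);print(c)
big=cv2.resize(im[c[1]-75:c[1]+75,c[0]-80:c[0]+120],(800,600),interpolation=cv2.INTER_CUBIC);save("i.png",big)
E
```

```text
t: 16.77
position: [0.7857, -0.0049, 0.4367]
tcp_rot: [179.9, -0.0, 80.0]
ft_force: [0.8, -0.1, 0.2]
grip_width: 0.0641
t: 17.43
position: [0.7533, -0.0026, 0.1603]
tcp_rot: [-175.8, -0.1, 79.9]
ft_force: [1.0, 0.1, -0.4]
grip_width: 0.064
t: 18.1
position: [0.7529, -0.0027, 0.1431]
tcp_rot: [-175.8, -0.1, 79.9]
ft_force: [0.3, 0.9, -0.4]
grip_width: 0.0638
[ 0.7529 -0.0027  0.1431] [-1.7583e+02 -1.4000e-01  7.9860e+01] [-1.4 39.8 65.   0.8 79.3  8.5] 0.06376346652831455
[265 237]
```

View pics/i.png

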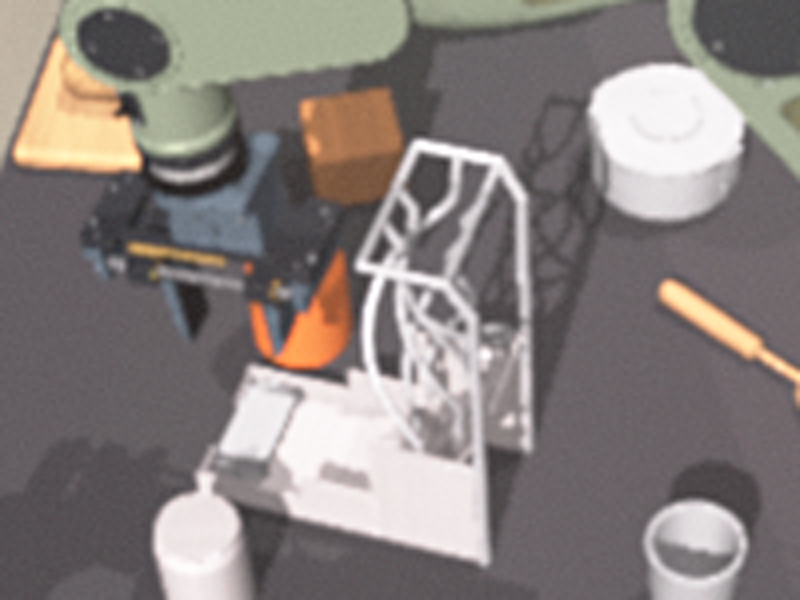

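```bash
python3 - <<'E'
from h import *
c=cal("side");T=np.array(c["T"]);o=T[:3,3]
for x,y in((125,42),(110,85),(250,82),(330,75),(400,45),(415,145),(500,160)):
    u=np.array([[[185+x/4,162+y/4]]]);q=cv2.undistortPoints(u,np.array(c["camera_matrix"]),np.array(c["distortion"]))[0,0]
    v=T[:3,:3]@[q[0],q[1],1]
    print((x,y),[(yy,(o+v*(yy-o[1])/v[1])[[0,2]].round(3).tolist()) for yy in(.09,.05,.0,-.02)])
E
```

```text
(125, 42) [(0.09, [0.76, 0.504]), (0.05, [0.776, 0.467]), (0.0, [0.795, 0.42]), (-0.02, [0.803, 0.402])]
(110, 85) [(0.09, [0.775, 0.468]), (0.05, [0.791, 0.429]), (0.0, [0.811, 0.381]), (-0.02, [0.819, 0.361])]
(250, 82) [(0.09, [0.687, 0.478]), (0.05, [0.699, 0.44]), (0.0, [0.715, 0.392]), (-0.02, [0.721, 0.373])]
(330, 75) [(0.09, [0.637, 0.488]), (0.05, [0.647, 0.45]), (0.0, [0.66, 0.403]), (-0.02, [0.665, 0.384])]
(400, 45) [(0.09, [0.593, 0.516]), (0.05, [0.602, 0.479]), (0.0, [0.612, 0.434]), (-0.02, [0.616, 0.415])]
(415, 145) [(0.09, [0.589, 0.434]), (0.05, [0.597, 0.394]), (0.0, [0.607, 0.344]), (-0.02, [0.611, 0.324])]
(500, 160) [(0.09, [0.537, 0.427]), (0.05, [0.542, 0.386]), (0.0, [0.55, 0.336]), (-0.02, [0.553, 0.315])]
```

The forearm should clear the rim by about 60 mm at the grasp. The strap is at (262,425) in this view, still flat in the tray. I correct the offset and descend.

```bash
python3 -m handwheel '[[0.0145,0,0,0.0056,0.011,0,0.4],[0,0,0,0,0,0.03,0.4],[0,0,0,0,0,0.03,0.4],[0,0,0,0,0,0.025,0.4],[0,0,0,0,0,0.015,0.4],[0,0,0,0,0,0.009,0.4],[0,0,0,0,0,0,0.4],[0,0,0,0,0,0,0.4]]'
python3 -c "
from h import *
s=ctrl.sense();print(s['position'],s['tcp_rot'],s['ft_force'])"
```

```text
t: 18.82
position: [0.7552, 0.0028, 0.033]
tcp_rot: [-174.9, -0.1, 79.9]
ft_force: [-0.1, -0.9, 0.1]
grip_width: 0.064
[0.75515722 0.0028129  0.0329565 ] [-1.74928113e+02 -1.33106279e-01  7.98626193e+01] [-0.14082004 -0.8886008   0.13525012]
```

```bash
python3 -m handwheel '[[0,0,0,0,0,0.004,0.4],[0,0,0,0,0,0.0033,0.4],[0,0,0,0,0,0,0.4],[0,0,0,0,0,0,0.2],[0,0,0,0,0,0,0],[0,0,0,0,0,0,-0.2],[0,0,0,0,0,0,-0.5],[0,0,0,0,0,0,-1]]'
python3 -m handwheel '[[0,0,0,0,0,0,-1],[0,0,0,0,0,0,-1],[0,0,0,0,0,0,-1],[0,0,0,0,0,0,-1],[0,0,0,0,0,0,-1],[0,0,0,0,0,0,-1],[0,0,0,0,0,0,-1],[0,0,0,0,0,0,-1]]'
```

```text
t: 19.48
position: [0.7535, 0.0031, 0.0256]
tcp_rot: [-174.8, -0.1, 79.9]
ft_force: [-1.5, 0.4, 1.7]
grip_width: 0.0415
t: 20.15
position: [0.7536, 0.0031, 0.0256]
tcp_rot: [-174.8, -0.1, 79.9]
ft_force: [-3.9, -0.2, 4.7]
grip_width: 0.0417
```

```bash
python3 -m handwheel '[[0,0,0,0,0,-0.015,-1],[0,0,0,0,0,-0.03,-1],[0,0,0,0,0,-0.04,-1],[0,0,0,0,0,-0.04,-1],[0,0,0,0,0,-0.04,-1],[0,0,0,0,0,-0.04,-1],[0,0,0,0,0,-0.04,-1],[0,0,0,0,0,-0.03,-1]]'
python3 -m handwheel '[[-0.03,0,0,0,0,0,-1],[-0.03,0,0,0,0,0,-1],[-0.03,0,0,0,0,0,-1],[0,0,0,0,0,0,-1],[0,0,0,0,0,0,-1],[0,0,0,0,0,0,-1],[0,0,0,0,0,0,-1],[0,0,0,0,0,0,-1]]'
python3 - <<'E'
from look import *
im,d=ctrl.camera("side");p=ctrl.sense()["position"];np.savez("side5.npz",im=im,d=d,p=p)
print(*[(r["score"],r["box"]) for r in ctrl.trace("side","strap_mid")])
# lid fits from clean pictures at t=15.6, each camera
for cam in("top","side"):
    z=np.load(cam+"4.npz");P=cloud(cam,z["d"]);m=(np.hypot(P[...,0]-.455,P[...,1]+.33)<.09)&(P[...,2]>.058)&(P[...,2]<.08)
    for nm in("top0","side0"):pass
    X=P[m];print(cam,len(X),X.mean(0).round(4),cv2.fitEllipse(X[cv2.convexHull((X[:,:2]*1e3).astype(np.float32),returnPoints=False)[:,0]][:,:2].astype(np.float32)*1e3))
    for r in ctrl.trace(cam,"tiffin_lid") if cam=="side" else []: print(r["score"],r["box"])
E
```

```text
t: 20.82
position: [0.7796, -0.0023, 0.3025]
tcp_rot: [-175.3, -0.2, 79.9]
ft_force: [0.9, -0.4, -1.8]
grip_width: 0.0421
t: 21.48
position: [0.7786, -0.0021, 0.2984]
tcp_rot: [180.0, -0.1, 79.9]
ft_force: [0.5, 0.6, -1.5]
grip_width: 0.0419
[ 0.7786 -0.0021  0.2984] [ 1.7998e+02 -1.2000e-01  7.9860e+01] [-1.  37.5 47.6  0.1 94.9  9.1] 0.041887365233431374
(0.76, [273.6, 392.0, 32.1, 13.7]) (0.7, [225.3, 212.6, 18.7, 24.9])
top 456 [ 0.4713 -0.3305  0.0651] ((455.22454833984375, -331.9500427246094), (128.7600860595703, 134.6321258544922), 124.50200653076172)
side 862 [ 0.4562 -0.3301  0.0664] ((456.33172607421875, -334.78021240234375), (131.25341796875, 142.30931091308594), 43.0687370300293)
0.7 [352.4, 196.1, 40.1, 40.9]
```

```bash
python3 -m handwheel '[[0,0,0,-0.0318,-0.0217,0,-1],[0,0,0,-0.0318,-0.0217,0,-1],[0,0,0,-0.0318,-0.0217,0,-1],[0,0,0,-0.0318,-0.0217,0,-1],[0,0,0,-0.0318,-0.0217,0,-1],[0,0,0,-0.0318,-0.0217,0,-1],[0,0,0,-0.0318,-0.0217,0,-1],[0,0,0,-0.0318,-0.0217,0,-1]]'
python3 -m handwheel '[[0,0,0,-0.0318,-0.0217,0,-1],[0,0,0,-0.0318,-0.0217,0,-1],[0,0,0,-0.0318,-0.0217,0,-1],[0,0,0,-0.0318,-0.0217,0,-1],[0,0,0.1162,0,0,0,-1],[0,0,0.1162,0,0,0,-1],[0,0,0.1162,0,0,0,-1],[0,0,0.1162,0,0,0,-1]]'
python3 -m handwheel '[[0,0,0.1162,0,0,0,-1],[0,0,0.1162,0,0,0,-1],[0,0,0.1162,0,0,0.03,-1],[0,0,0.1162,0,0,0.03,-1],[0,0,0.1162,0,0,0.03,-1],[0,0,0.1162,0,0,0.03,-1],[0,0,0.1162,0,0,0.03,-1],[0,0,0.1162,0,0,0.02,-1]]'
python3 -m handwheel '[[0,0,0,0,0,0,-1],[0,0,0,0,0,0,-1],[0,0,0,0,0,0,-1],[0,0,0,0,0,0,-1],[0,0,0,0,0,0,-1],[0,0,0,0,0,0,-1],[0,0,0,0,0,0,-1],[0,0,0,0,0,0,-1]]'
cat > lid.py <<'E'
from h import *
def fit_lid(cam,im):
    c=proj(cam,[.455,-.33,.03])[0];u0,v0=(c-34).astype(int);g=im[v0:v0+68,u0:u0+68].astype(float).mean(2)
    a=np.clip((g-130)/60,0,1);th=np.linspace(0,2*np.pi,60);S=4
    def f(p):
        q=np.concatenate([np.c_[p[0]/1e3+r*np.cos(th),p[1]/1e3+r*np.sin(th),np.full(60,z)] for r,z in((.067,.0),(.067,.064))])
        m=np.zeros((68*S,68*S),np.uint8);cv2.fillConvexPoly(m,cv2.convexHull(((proj(cam,q)-[u0,v0]+.5)*S).astype(np.float32)).round().astype(int),255)
        return ((cv2.resize(m,(68,68),interpolation=cv2.INTER_AREA)/255.-a)**2).sum()
    b=min((minimize(f,x,method="Nelder-Mead",options=dict(initial_simplex=np.array(x)+[[0,0],[4,0],[0,4]])) for x in([455,-331],[450,-327])),key=lambda r:r.fun);return b.x.round(1),round(b.fun,1)
E
python3 - <<'E'
from look import *
from lid import *
for cam in("top","side"): print(cam,fit_lid(cam,np.load(cam+"0.npz")["im"]))
im=np.mean([ctrl.camera("side")[0].astype(float) for _ in range(3)],0).round().astype(np.uint8);p=ctrl.sense()["position"];np.savez("side6.npz",im=im,p=p);print(p)
S=10;c=proj("side",[.4555,-.331,.09])[0].astype(int);u0,v0=c-[40,30]
big=cv2.resize(im[v0:v0+60,u0:u0+80],None,fx=S,fy=S,interpolation=cv2.INTER_CUBIC)
pr=lambda X:((proj("side",X)-[u0,v0]+.5)*S).round().astype(int)
t=p-[0,0,.0095]
for b in strap_boxes():
    q=np.array([[x,y,w] for x in b[0] for y in b[1] for w in b[2]])[:,[1,2,0]]+t
    cv2.polylines(big,[cv2.convexHull(pr(q))],True,(255,0,0),1)
th=np.linspace(0,2*np.pi,60)
for r,z in((.067,.064),(.03,.068)): cv2.polylines(big,[pr(np.c_[.4555+r*np.cos(th),-.3315+r*np.sin(th),0*th+z])],True,(0,160,0),1)
save("j.png",big)
E
```

```text
t: 22.3
position: [0.561, -0.2229, 0.2988]
tcp_rot: [179.9, -0.1, 79.9]
ft_force: [0.5, -1.1, -1.7]
grip_width: 0.0416
t: 22.97
position: [0.4543, -0.3322, 0.2985]
tcp_rot: [180.0, -0.1, 52.8]
ft_force: [0.0, 1.0, -1.9]
grip_width: 0.0418
t: 23.63
position: [0.4538, -0.3306, 0.1256]
tcp_rot: [-179.8, 0.1, -0.4]
ft_force: [-0.6, 0.8, -2.7]
grip_width: 0.0417
t: 24.3
position: [0.4549, -0.3315, 0.1286]
tcp_rot: [-179.9, -0.1, -0.0]
ft_force: [-1.0, -0.5, -2.5]
grip_width: 0.0418
[ 0.4549 -0.3315  0.1286] [-1.7992e+02 -1.1000e-01 -1.0000e-02] [-37.3  21.8  99.7   0.2  58.5  52.6] 0.04182336402932019
top (array([ 455.5, -335.3]), np.float64(44.7))
side (array([ 456.9, -341.6]), np.float64(106.9))
[ 0.45481623 -0.33141763  0.12818777]
```

View pics/j.png

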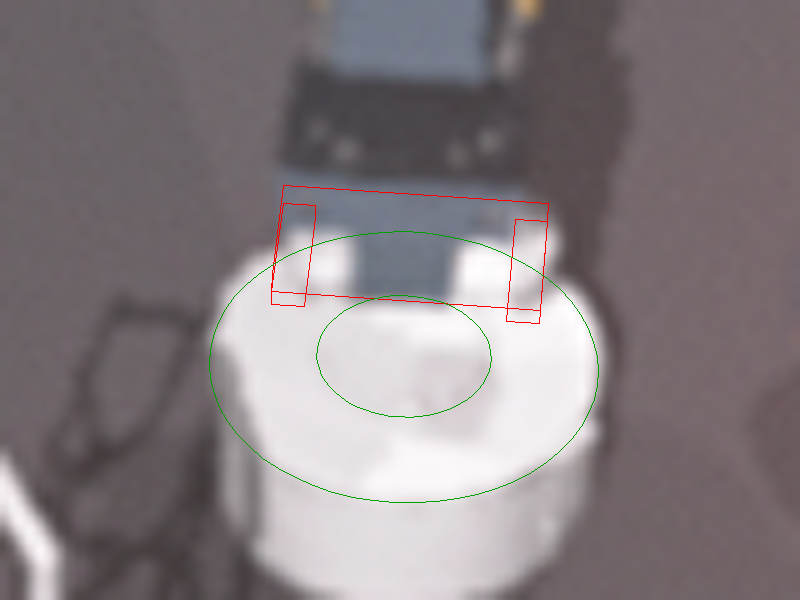

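```bash
python3 - <<'E'
from h import *
for cam in("top","side"):
    z=np.load(cam+"0.npz");P=cloud(cam,z["d"]);c=proj(cam,[.455,-.33,.064])[0];u0,v0=(c-34).astype(int)
    a=((P[...,2]>.056)&(P[...,2]<.08))[v0:v0+68,u0:u0+68].astype(np.uint8);a=cv2.medianBlur(a*255,3)/255.
    a[:]=a; th=np.linspace(0,2*np.pi,60);S=4
    g=cv2.GaussianBlur(z["im"].astype(np.float32).mean(2),(0,0),.7);G=np.hypot(cv2.Sobel(g,5,1,0),cv2.Sobel(g,5,0,1))
    def circ(p,r,h): return proj(cam,np.c_[p[0]/1e3+r*np.cos(th),p[1]/1e3+r*np.sin(th),0*th+h])
    def f(p):
        m=np.zeros((68*S,68*S),np.uint8);cv2.fillConvexPoly(m,((circ(p,.067,.064)-[u0,v0]+.5)*S).round().astype(int),255)
        return ((cv2.resize(m,(68,68),interpolation=cv2.INTER_AREA)/255.-a)**2).sum()
    b=minimize(f,[455,-331],method="Nelder-Mead",options=dict(initial_simplex=[[455,-331],[459,-331],[455,-327]]));print(cam,"disc",b.x.round(1),round(b.fun,1))
    for r,h in((.03,.068),(.067,.064)):
        sc=[]
        for x in np.arange(446,465,.5):
            for y in np.arange(-342,-321,.5):
                q=circ((x,y),r,h).astype(np.float32);sc.append((cv2.remap(G,q[:,0],q[:,1],cv2.INTER_LINEAR).mean(),x,y))
        sc=np.array(sorted(sc)[::-1]);print(cam,"edge r",r,sc[0].round(1),"top20 mean",sc[:20,1:].mean(0).round(1))
E
```

```text
top disc [ 454.9 -330.6] 35.4
top edge r 0.03 [  35.2  452.5 -338. ] top20 mean [ 452.4 -338.3]
top edge r 0.067 [ 367.2  454.5 -332.5] top20 mean [ 454.4 -332.5]
side disc [ 456.5 -333.6] 29.8
side edge r 0.03 [  28.3  454.  -327. ] top20 mean [ 454. -327.]
side edge r 0.067 [ 285.6  455.  -336.5] top20 mean [ 454.8 -336.8]
```

```bash
python3 -m handwheel '[[0,0,0,0.0027,0.0018,0,-1],[0,0,0,0,0,0.015,-1],[0,0,0,0,0,0.012,-1],[0,0,0,0,0,0.008,-1],[0,0,0,0,0,0.004,-1],[0,0,0,0,0,0,-1],[0,0,0,0,0,0,-1],[0,0,0,0,0,0,-1]]'
python3 -m handwheel '[[0,0,0,0,0,0.001,-1],[0,0,0,0,0,0.001,-1],[0,0,0,0,0,0,-1],[0,0,0,0,0,0,-1],[0,0,0,0,0,0.001,-1],[0,0,0,0,0,0,-1],[0,0,0,0,0,0,-1],[0,0,0,0,0,0,-1]]'
```

```text
t: 25.12
position: [0.458, -0.3335, 0.0897]
tcp_rot: [-179.9, -0.1, -0.0]
ft_force: [0.9, -0.4, -1.8]
grip_width: 0.042
t: 25.78
position: [0.4576, -0.3331, 0.0861]
tcp_rot: [-179.9, -0.1, -0.0]
ft_force: [-0.5, 0.5, -1.8]
grip_width: 0.0419
```

```bash
python3 -m handwheel '[[0,0,0,0,0,0.001,-1],[0,0,0,0,0,0,-1],[0,0,0,0,0,0,-1],[0,0,0,0,0,0.0007,-1],[0,0,0,0,0,0,-1],[0,0,0,0,0,0,-1],[0,0,0,0,0,0,-1],[0,0,0,0,0,0,-1]]'
python3 - <<'E'
from look import *
print(ctrl.sense()["ft_force"])
im=np.mean([ctrl.camera("side")[0].astype(float) for _ in range(3)],0).round().astype(np.uint8);p=ctrl.sense()["position"]
S=10;c=proj("side",[.4555,-.331,.075])[0].astype(int);u0,v0=c-[40,30]
big=cv2.resize(im[v0:v0+60,u0:u0+80],None,fx=S,fy=S,interpolation=cv2.INTER_CUBIC)
big=(255*(np.clip(big.astype(float)-100,0,155)/155)**2).astype(np.uint8)
save("k.png",big)
pr=lambda X:((proj("side",X)-[u0,v0]+.5)*S).round().astype(int).tolist()
print("lid L/R/near/far",pr([[.522,-.333,.064],[.388,-.333,.064],[.455,-.266,.064],[.455,-.40,.064]]),"raised L/R/near",pr([[.485,-.333,.068],[.425,-.333,.068],[.455,-.303,.068]]),"strap near top corners",pr([[.5,-.311,.078],[.41,-.311,.078]]))
E
```

```text
t: 26.45
position: [0.4576, -0.3331, 0.0844]
tcp_rot: [-179.9, -0.1, -0.0]
ft_force: [0.3, 0.4, -2.1]
grip_width: 0.0415
[ 0.4576 -0.3331  0.0844] [-1.7989e+02 -7.0000e-02 -3.0000e-02] [-37.3  24.8 102.2   0.2  53.   52.6] 0.04152954541247035
[ 0.32769103  0.35027777 -2.11236471]
lid L/R/near/far [[221, 317], [609, 345], [400, 469], [429, 199]] raised L/R/near [[328, 316], [502, 329], [409, 383]] strap near top corners [[280, 337], [544, 355]]
```

View pics/k.png

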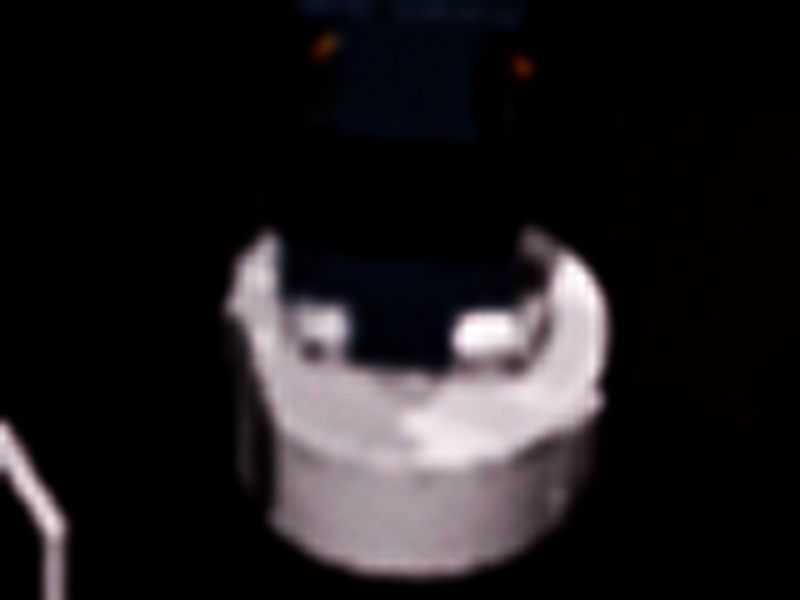

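The lid outline spans (228–609, near edge 465), and the strap lies symmetrically on it at about 285–548 against a predicted 280–544. So it is centred and I lower it the last millimetre.

```bash
python3 -m handwheel '[[0,0,0,0,0,0.0006,-1],[0,0,0,0,0,0,-1],[0,0,0,0,0,0,-1],[0,0,0,0,0,0,-1],[0,0,0,0,0,0,-1],[0,0,0,0,0,0,-1],[0,0,0,0,0,0,-1],[0,0,0,0,0,0,-1]]'
python3 -m handwheel '[[0,0,0,0,0,0.0005,-1],[0,0,0,0,0,0,-1],[0,0,0,0,0,0,-1],[0,0,0,0,0,0,-1],[0,0,0,0,0,0,-1],[0,0,0,0,0,0,-1],[0,0,0,0,0,0,-1],[0,0,0,0,0,0,-1]]'
```

```text
t: 27.27
position: [0.4575, -0.3331, 0.0838]
tcp_rot: [-179.9, -0.1, -0.0]
ft_force: [-0.7, -0.6, -2.2]
grip_width: 0.0415
t: 27.93
position: [0.4576, -0.3332, 0.0834]
tcp_rot: [-179.9, -0.1, -0.0]
ft_force: [0.0, 0.4, -1.0]
grip_width: 0.0419
```

```bash
python3 -m handwheel '[[0,0,0,0,0,0.0004,-1],[0,0,0,0,0,0,-1],[0,0,0,0,0,0,-1],[0,0,0,0,0,0,-1],[0,0,0,0,0,0,-1],[0,0,0,0,0,0,-1],[0,0,0,0,0,0,-1],[0,0,0,0,0,0,-1]]'
python3 -m handwheel '[[0,0,0,0,0,0.0004,-1],[0,0,0,0,0,0,-1],[0,0,0,0,0,0,-1],[0,0,0,0,0,0,-1],[0,0,0,0,0,0,-1],[0,0,0,0,0,0,-1],[0,0,0,0,0,0,-1],[0,0,0,0,0,0,-1]]'
```

```text
t: 28.6
position: [0.4577, -0.3332, 0.0833]
tcp_rot: [-179.9, -0.1, -0.0]
ft_force: [-1.2, 0.7, 5.7]
grip_width: 0.0419
t: 29.27
position: [0.4579, -0.3333, 0.0833]
tcp_rot: [-179.9, -0.1, -0.0]
ft_force: [-0.7, 1.9, 7.1]
grip_width: 0.0417
```

```bash
python3 -m handwheel '[[0,0,0,0,0,-0.0006,-1],[0,0,0,0,0,0,-1],[0,0,0,0,0,0,0.1],[0,0,0,0,0,0,0.4],[0,0,0,0,0,0,0.4],[0,0,0,0,0,0,0.4],[0,0,0,0,0,0,0.4],[0,0,0,0,0,0,0.4]]'
python3 -m handwheel '[[0,0,0,0,0,0,0.4],[0,0,0,0,0,0,0.4],[0,0,0,0,0,-0.01,0.4],[0,0,0,0,0,-0.03,0.4],[0,0,0,0,0,-0.04,0.4],[0,0,0,0,0,-0.04,0.4],[0,0,0,0,0,-0.04,0.4],[0,0,0,0,0,-0.04,0.4]]'
python3 -m handwheel '[[0,0,0,0,-0.04,0,0.4],[0,0,0,0,-0.04,0,0.4],[0,0,0,0,-0.04,0,0.4],[0,0,0,0,-0.04,0,0.4],[0,0,0,0,-0.04,0,0.4],[0,0,0,0,-0.04,0,0.4],[0,0,0,0,-0.04,0,0.4],[0,0,0,0,-0.02,0,0.4]]'
python3 - <<'E'
from look import *
o=[]
for cam in("top","side"):
    im,d=ctrl.camera(cam);P=cloud(cam,d);o.append(cv2.resize(crop(cam,im,[.455,-.333,.064],(36,36)),(400,400)))
    for q in("strap_mid","tiffin_lid"):
        for r in ctrl.trace(cam,q):
            X=P[r["region"]];X=X[~np.isnan(X[:,0])];print(cam,q,round(r["score"],2),np.median(X,0).round(4),cv2.minAreaRect(X[:,:2].astype(np.float32)*1000),np.percentile(X[:,2],[5,50,95]).round(4))
save("l.png",np.hstack(o))
E
```

```text
t: 29.93
position: [0.4575, -0.3331, 0.0829]
tcp_rot: [-179.9, -0.1, -0.0]
ft_force: [-0.3, -0.6, -0.3]
grip_width: 0.0638
t: 30.6
position: [0.4569, -0.3332, 0.2861]
tcp_rot: [-179.9, -0.1, -0.0]
ft_force: [2.0, 0.1, 0.5]
grip_width: 0.0636
t: 31.27
position: [0.4567, -0.0299, 0.2848]
tcp_rot: [-179.8, -0.1, 0.1]
ft_force: [-1.1, 0.9, -0.1]
grip_width: 0.0638
[ 0.4567 -0.0299  0.2848] [-1.7979e+02 -1.4000e-01  1.1000e-01] [-5.3  5.6 98.1  0.2 76.2 84.5] 0.06384385625416326
top strap_mid 0.97 [ 0.4524 -0.3298  0.0781] ((453.9239501953125, -329.9107971191406), (88.93717193603516, 43.52040100097656), 1.0527751445770264) [0.0718 0.0781 0.0839]
top strap_mid 0.71 [0.6053 0.4114 0.037 ] ((605.4266357421875, 411.7322082519531), (14.752927780151367, 90.1796875), 86.77722930908203) [0.0098 0.037  0.0489]
top tiffin_lid 0.94 [ 0.4539 -0.3219  0.0643] ((455.209716796875, -339.4871520996094), (133.89755249023438, 149.43984985351562), 5.014509201049805) [0.0282 0.0643 0.072 ]
top tiffin_lid 0.63 [ 0.2435 -0.3837  0.0645] ((242.85569763183594, -387.45404052734375), (131.656982421875, 133.45201110
[... 187 characters left out ...]
6) [0.0033 0.0263 0.3185]
side strap_mid 0.72 [0.5975 0.4144 0.0314] ((600.88720703125, 402.22979736328125), (31.6653995513916, 87.72451782226562), 87.40924072265625) [0.0056 0.0314 0.047 ]
side strap_mid 0.49 [ 0.4225 -0.3291  0.0789] ((422.90185546875, -333.3987731933594), (17.756555557250977, 44.45250701904297), 3.941237688064575) [0.074  0.0789 0.085 ]
side tiffin_lid 0.78 [ 0.4074 -0.3034  0.0619] ((405.73760986328125, -333.2673645019531), (120.6116714477539, 34.386871337890625), 85.44126892089844) [0.0131 0.0619 0.0706]
side tiffin_lid 0.23 [0.7509 0.1688 0.081 ] ((748.4832763671875, 131.65325927734375), (112.91809844970703, 71.45906829833984), 64.82183074951172) [0.0093 0.081  0.0991]
```

View pics/l.png

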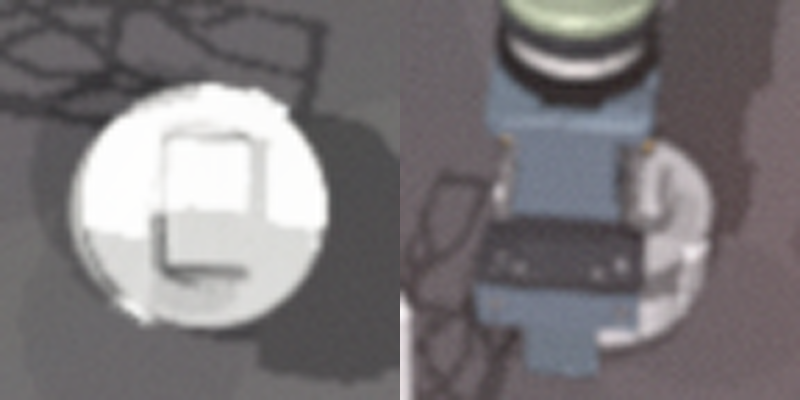

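The top view shows the strap at crop (205,205) on the lid disc, whose centre is at (200,205). Its top face is level at 78 mm, which is the lid plus 14 mm, so both feet are on the flat. The gripper is clear, so I hand in.

```bash
python3 -c "
from plant import ctrl
print(ctrl.hand_in())"
```

```text
the job is handed in; nothing more can be done
None
```

The strap fell through the twisted chute, came out feet down in the tray, and now lies feet down on the tiffin lid. I handed the job in at about 31 s.

- **Chute:** I took the strap nearest the base and let it go square at the rim, opening the fingers 15 mm a side. Both cameras then read its top level at 21 mm over a tray floor at about 7 mm, so the feet were underneath.
- **Lid:** I gripped it across its width (reading about 42 mm) and set it down with about 7 N contact force.

**Last checks:**
- **Position (top camera):** the strap is centred at (453.9, -329.9) mm. The same camera puts the lid centre at about (454.7, -331.5) mm, so they agree to 1–2 mm.
- **Height:** the strap's top is at 78 mm, lid height plus 14 mm, so both feet rest on the flat lid either side of the raised middle.
- **Arm:** the gripper is clear of everything.

**Checks that disagreed or failed:**
- **Camera disagreement:** the two cameras differed by 3–5 mm in y throughout, and I used their average. A silhouette fit of the tiffin gave off values, and so did fits of the raised ring, so I left those out.
- **Last side picture:** the arm hid most of the lid, so only the top camera confirms the final placing.
- **Bystanders:** I did not measure them again at the end; no contact force showed in the readings.

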